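Lay a boiled-egg breakfast round the plate

ROBOT

A 6-joint arm with a two-finger parallel gripper is mounted at the origin on a cart in front of the work surface, level with it; the furniture and walls round the work are solid. World frame = base frame: x ahead of the robot, y to its left, z up, the work surface at z = 0. Lengths are in m, angles in rad, forces in N, time in s.
With the tool pointing down it reaches from about 0.3 to 0.75 m from the base axis. Payload 8.5 kg.
Tool frame: the origin (TCP) lies at the very end of the fingers, on their centre line; the grasp point (between the pads) lies 19 mm behind it; z points along the fingers, y is the line along which they close (so a half turn about z gives the same grasp; the last joint's range is limited). The gripper opens to 85 mm and grips with 20 to 120 N. Pads are 22 mm wide; open, the fingers measure 114 mm over their backs; the gripper's body (76 mm by 85 mm) begins 54 mm behind the grasp point. The pads swing forward as they close: fully open they stand 13 mm farther back than shut.
Start: joints at [1.021, 0.381, 1.297, -0, 1.464, -0.215], TCP at [0.181, 0.519, 0.231] pointing down, gripper open.
Joint ranges: [-3.11, 3.11], [-0.89, 2.33], [0.22, 2.48], [-1.42, 4.56], [0.17, 2.85], [-2.88, 2.88]. Speed limits (rad/s): [2.39, 2.39, 3.14, 3.14, 3.14, 3.14].

INTERFACE

Orientations are given as a unit quaternion [x, y, z, w].
In Python, from cell import env gives the robot as it stands. The module is installed in compiled form; this text tells all that it offers.
- The arm moves only by the tool jog_arm, never from a script. Its arguments are lists of equal length, an entry for each row: "dp": the shift along the tool's x, y, z in units of 30 mm (1.0 is 30 mm), a list of three; "roll": the turn about the tool's z in units of 8 degrees (1.0 is 8 degrees). A call has 1 to 8 rows; each row is the pose to reach, as a shift and turn from the pose commanded when the call began, along the tool's axes at that moment; what a row does not reach only later rows make up. A row lasts 1/8 s, in which the tool goes at most 62.5 mm and 10.7 degrees, less where a joint would pass 70% of its speed; a pose out of reach is approached as far as the arm can. A call with a gripper value outside its range is refused whole. "claw" is the finger opening in mm, from 0 to 85.4, set as the call begins (left out, the last holds). The fingers move at their own pace and stop on an object; "squeeze" is the grip in N (left out, the last holds). Time passes only in rows, so rows that repeat a pose let the fingers close. It gives the time, the measured TCP pose, the force, the opening and the grip force at its end, in the units of the state.
- env.sense(): the state, without advancing time (a new reading comes with each control period).
- env.get_image(name): name is "side" or "top"; returns a dict with "frame" (400x640x3 uint8, red, green, blue), "depth" (400x640 float32, m along the optical axis (not along the pixel's ray), 0 where there is no reading), "fx", "fy", "cx", "cy" (pixels), "eye" and "attitude" of the camera in the world. Camera axes: x right, y down, z forward; pixel columns grow to the right and rows downward; lengths in m; the calibration is good to about 2 mm. A picture is of the moment at which its call begins.
- env.job_done(): hands the job in; it is judged then, once.
The state is a dict: "time_s": time; "qpos": joint angles; "joint_velocities": joint speeds; "joint_efforts": joint torques, N m; "ee_pos": TCP position; "tool_rot": TCP orientation; "wrist_force": force on the tool from outside, world axes, zero at the start; "moment": the same for the moment, N m; "width": opening from 0.0 (shut) to 1.0 (fully open); "gripper_force": force on a finger pad.
Only numpy, scipy, OpenCV 4.12 (cv2) and the standard library are available. Lean on these libraries where they do the work, as an engineer would, in place of code of your own. Each camera call takes 0.05 s, during which the arm holds its last target. There are 200 camera calls.

TASK

Lay the boiled-egg breakfast round the small white plate as I see it from the front edge of the worktop: stand the egg cup in the middle of the plate with the egg upright in it, lay the teaspoon straight across behind the plate, centred on it, with its handle pointing right, stand the green coffee cup directly to the right of the plate with its handle pointing straight right, and put the salt shaker directly behind the cup's bowl. Leave gaps of about 2 cm: plate rim to spoon, plate rim to cup, cup to salt shaker. Leave the plate, the big mug, the wire caddy and the matchbox where they are, and be gentle with the egg: never squeeze it hard, drop it or tip it over.

Things in the scene. Friction and masses are not known exactly. Their poses are not given: they have to be found in the camera images.
- plate: Small round white breakfast plate, 150 mm across, 16 mm high at the rim; the flat middle, about 90 mm across, is 5 mm above the worktop. Origin: centre of its underside. It always stands with its x axis pointing away from the robot (behind) and y to the robot's left, i.e. square to the worktop. It stays where it is; everything is laid round it.
- egg_cup: White ceramic egg cup, 48 mm high: foot 46 mm across, narrow waist, straight round bowl 48 mm across (from 26 mm up to the rim) with a 40 mm bore, open at the top. Starts empty and upright, in front of the microwave on the right or between the spoon and the egg rack on the left. Origin: centre of its underside; z is up. Grip it round the bowl from above.
- egg: Brown egg, 44 mm across, 57 mm tall, blunt end down. Origin: its lowest point; z up its axis; widest 26 mm above the origin. Starts upright in the egg rack. Seated in the egg cup it rests on the rim of the bore, its lowest point 32 mm above the cup's underside. Grip it round its widest part from above with about 10 N (over 60 N of finger contact in all counts as crushed).
- egg_rack: Grey plastic two-egg rack, 110 x 60 x 30 mm, with two 39 mm holes in its top, 25 mm either side of its centre along its x axis; the egg starts in the hole on the +x side (far from the robot), the other is empty. Origin: centre of its underside.
- teaspoon: Steel teaspoon, 132 mm long, 27 mm wide at the bowl, 13 mm high, lying flat. Origin: middle of its length, on its underside; x axis along the spoon, +x towards the bowl, so the handle points to -x. Grip it across its middle from above.
- coffee_cup: Small green cup, 65 mm across, 52 mm high, 94 mm over its one handle. Origin: underside, middle of the 94 mm; the bowl's centre lies 14.5 mm from it along +y, the handle points to -y. Grip the bowl along x (65 mm). Starts on the right near the front edge: a microwave 255 mm high stands behind it (x over 0.465 m where y is under -0.10), a wall at y = -0.46: come and go along the front edge.
- salt: Salt shaker: round clear glass with white salt and a black cap, 41 mm across, 85 mm high; it starts on the left between the spoon and the egg rack, or on the right in front of the microwave (the shaker in the wire caddy is the pepper). Origin: centre of its underside. Grip it round the body.
- mug: Large green and white mug, 78 mm across, 101 mm high, at the back. A bystander. Origin: centre of its underside.
- caddy: Chrome wire caddy 63 x 107 x 110 mm with a loop handle, holding the pepper shaker, at the back. A bystander. Origin: centre of its underside.
- matches: Closed matchbox, 36 x 53 x 15 mm, lying behind the plate. A bystander. Origin: centre of its underside.

How it is judged:
By the outcome, as a careful person would: the job done as asked, in the order asked, and still so for the second after the job is handed in, with the robot touching nothing.
It also fails if it takes over 120 s, if anything falls off the work surface, if the arm or the gripper's body presses on something with over 40 N, if the wrist force passes 120 N, or if a joint passes its speed limit or range.

## Working session

There is one attempt and no reset: what is moved stays moved. The work goes in short steps, Python scripts to look and compute and a tool call to move; the robot and the scene stay as the last step left them, time stands still between calls to the robot, and variables do not carry over. Pictures are saved under pics/ and viewed, at most 17 in all, crops included, and the job is handed in when it is done.

Besides the shell and the picture viewer there is one more tool, called after "Call:" as name(argument=value, ...) on one line, values as JSON. jog_arm: Moves the arm, as the interface text tells. Its arguments: {"type":"object","properties":{"dp":{"type":"array","items":{"type":"array","items":{"type":"number"}}},"roll":{"type":"array","items":{"type":"number"}},"claw":{"type":"number"},"squeeze":{"type":"number"}},"required":["dp","roll"]}

```bash
mkdir -p pics
cat > h.py <<'E'
import numpy as np, cv2
from scipy.spatial.transform import Rotation as R
from cell import env
def cam(n):
    d=env.get_image(n); return d
def att(d):
    a=np.array(d["attitude"],float)
    return a if a.shape==(3,3) else R.from_quat(a).as_matrix()
def cloud(d):
    z=d["depth"]; v,u=np.mgrid[:400,:640]
    p=np.stack([(u-d["cx"])/d["fx"]*z,(v-d["cy"])/d["fy"]*z,z],-1)
    return p@att(d).T+np.array(d["eye"])
def ray(d,u,v,h):
    r=att(d)@np.array([(u-d["cx"])/d["fx"],(v-d["cy"])/d["fy"],1]); e=np.array(d["eye"])
    return e+r*(h-e[2])/r[2]
def save(d,n): cv2.imwrite("pics/"+n+".png",d["frame"][...,::-1])
def st():
    s=env.sense(); return s
E
python3 - <<'E'
from h import *
for n in("top","side"):
    d=cam(n); save(d,n+"0"); print(n,d["eye"],d["attitude"],d["fx"],d["cx"],d["cy"])
s=st(); print(s)
E
```

```text
top [0.48656525 0.06608653 1.29987211] [ 0.71198179 -0.70152057  0.0284116  -0.01198323] 477.1702886555842 332.5533504115499 194.57995162381144
side [-0.02492775 -0.573156    0.72151606] [ 0.83502853 -0.33720287  0.16054081 -0.40403989] 405.41929988581984 318.82787054785194 194.69621415763217
{'time_s': 0.1, 'qpos': array([ 1.02069580e+00,  3.81147680e-01,  1.29816267e+00,  3.60601979e-06,
        1.46360457e+00, -2.15309874e-01]), 'joint_velocities': array([-2.11242629e-05, -4.11605220e-04, -4.70272632e-03,  7.26762748e-04,
       -1.89505947e-03, -2.06831530e-05]), 'joint_efforts': array([ 3.20746556e-03, -4.49217260e+01, -2.31658566e+01, -1.46651068e-04,
        3.67221830e-03, -3.01887837e-05]), 'ee_pos': array([0.18058103, 0.51923345, 0.23077081]), 'tool_rot': array([ 1.66614807e-01,  9.86021840e-01, -6.12636313e-04, -2.48550837e-04]), 'wrist_force': array([-0.08691027, -0.21541984,  0.5684495 ]), 'moment': array([-0.02426019,  0.00122781, -0.0074136 ]), 'gripper_force': 0.0, 'width': 1.0004407174122327}
```

View pics/top0.png

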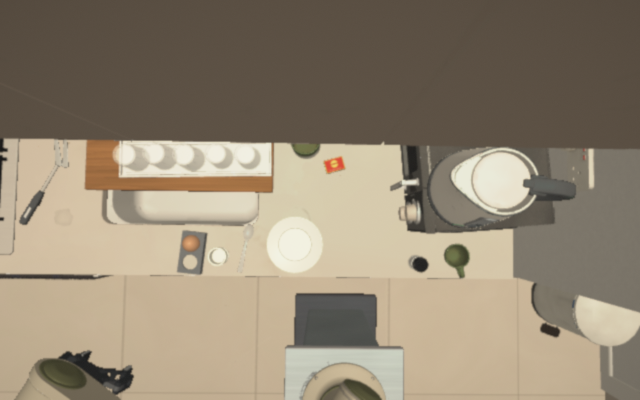

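View pics/side0.png

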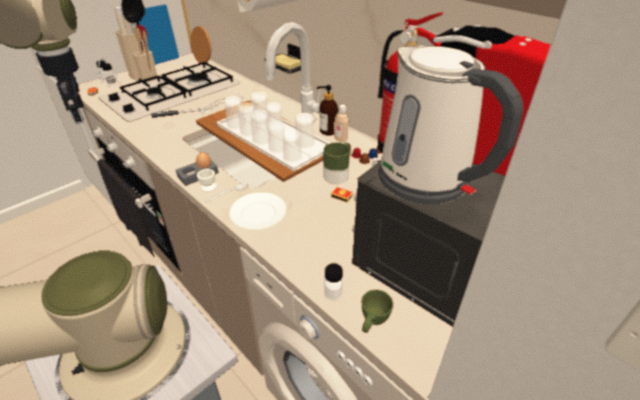

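The top view (up = +x, left = +y) shows the plate at (295,244), egg (191,243) in the rack, egg cup (218,257), spoon (245,247) with its bowl at the back, salt (419,264) and coffee cup (456,256) with its handle toward the front. The side view agrees. Next I measure.

Run:
```python
from h import *
d=cam("top"); P=cloud(d); f=d["frame"]
cv2.imwrite("pics/c.png",cv2.resize(f[140:285,170:480,::-1],None,fx=2.55,fy=2.55,interpolation=cv2.INTER_CUBIC))
hsv=cv2.cvtColor(f,cv2.COLOR_RGB2HSV)
for n,(u,v) in dict(plate=(295,244),egg=(191,243),rack=(192,253),cup=(218,257),sp=(248,231),sph=(241,262),salt=(419,264),cof=(456,256),tab=(350,250),mat=(334,165)).items():
    print(n,P[v,u].round(3),f[v,u],hsv[v,u])
H=P[...,2]
def blob(n,m,u,v,r,h,k=0):
    w=np.zeros_like(m); w[v-r:v+r+1,u-r:u+r+1]=1; m=(m&w).astype(np.uint8)
    c=max(cv2.findContours(m,cv2.RETR_EXTERNAL,cv2.CHAIN_APPROX_NONE)[0],key=cv2.contourArea)
    q=np.array([ray(d,*p[0],h)[:2] for p in c])
    (cx,cy),rad=cv2.minEnclosingCircle((q*1000).astype(np.float32)); rect=cv2.minAreaRect((q*1000).astype(np.float32))
    print(n,cv2.contourArea(c),"circ",round(cx),round(cy),round(rad),"rect",np.round(rect[0]),np.round(rect[1]),round(rect[2],1))
valid=d["depth"]>0
blob("egg",valid&(H>.05),191,243,18,.05)
blob("rack",(hsv[...,2]<110),192,253,26,.03)
blob("eggcup",valid&(H>.025),218,257,11,.048)
blob("plate",valid&(H>.008),295,244,32,.016)
blob("plateC",(hsv[...,1]<35)&(hsv[...,2]>190),295,244,32,.016)
blob("salt",valid&(H>.05),419,264,15,.085)
blob("cof",valid&(H>.025),456,260,22,.05)
blob("cofG",(hsv[...,1]>110)&(hsv[...,2]<150),456,260,22,.04)
blob("spoon",valid&(H>.004),245,247,22,.005)
blob("matches",(hsv[...,1]>150),334,165,16,.015)
print(hsv[222:275:4,236:256:2,1]);
```

```text
plate [0.426 0.136 0.007] [242 241 225] [ 28  18 242]
egg [0.428 0.398 0.068] [214 158 112] [ 14 122 214]
rack [0.4   0.405 0.028] [124 121 114] [ 21  21 124]
cup [0.39  0.338 0.024] [241 238 220] [ 26  22 241]
sp [0.459 0.263 0.004] [208 204 182] [ 25  32 208]
sph [0.375 0.28  0.001] [208 197 175] [ 20  40 208]
salt [ 0.383 -0.185  0.08 ] [37 36 34] [20 21 37]
cof [ 0.4   -0.299  0.012] [109 115  74] [ 34  91 115]
tab [ 0.412 -0.013  0.005] [214 201 172] [ 21  50 214]
mat [0.64  0.034 0.017] [233 203 100] [ 23 146 233]
egg 183.0 circ 427 405 21 rect [427. 406.] [41. 39.] 1.7
rack 36.0 circ 399 377 51 rect [399. 377.] [  5. 103.] 84.2
eggcup 266.5 circ 394 335 26 rect [394. 334.] [46. 49.] 0.7
plate 2351.0 circ 426 137 74 rect [426. 137.] [146. 147.] 46.0
plateC 2339.5 circ 426 137 74 rect [426. 137.] [146. 147.] 45.9
salt 196.0 circ 383 -184 22 rect [ 384. -184.] [38. 41.] 0.3
cof 521.5 circ 390 -292 45 rect [ 397. -296.] [85. 64.] 43.4Traceback (most recent call last):
  File "<stdin>", line 22, in <module>
  File "<stdin>", line 10, in blob
ValueError: max() iterable argument is empty
```

View pics/c.png

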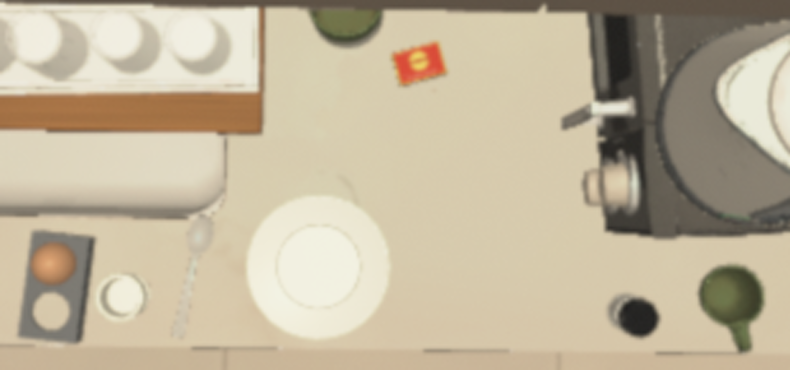

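The crop shows the spoon running from its bowl tip at crop (203,216) to its handle end at (180,337). The coffee cup bowl is at crop (731,296) with its handle end at (743,348). I refine the spoon, coffee cup, rack and matchbox.

```bash
cat >> h.py <<'E'
def mask(m,u0,u1,v0,v1):
    w=np.zeros((400,640),np.uint8); w[v0:v1,u0:u1]=m[v0:v1,u0:u1]
    n,l,s,_=cv2.connectedComponentsWithStats(w); return (l==1+np.argmax(s[1:,4])).astype(np.uint8)
def pts(d,m,h): v,u=np.nonzero(m); return np.array([ray(d,a,b,h)[:2] for a,b in zip(u,v)])*1000
def line(q):
    c=q.mean(0); w,V=np.linalg.eigh(np.cov(q.T)); a=V[:,1]; t=(q-c)@a
    return c+a*(t.max()+t.min())/2, np.degrees(np.arctan2(a[1],a[0])), np.ptp(t)
E
python3 - <<'E'
from h import *
d=cam("top"); f=d["frame"]; hsv=cv2.cvtColor(f,cv2.COLOR_RGB2HSV); S=hsv[...,1].astype(int);V=hsv[...,2].astype(int);Hh=hsv[...,0]
q=pts(d,mask((Hh<20)&(S>85),175,208,228,256),.042); print("egg",q.mean(0),np.ptp(q,0))
m=mask((V<150)&(S<60),170,212,222,285); c=cv2.findContours(m,0,1)[0][0]
print("rack",cv2.minAreaRect(np.array([ray(d,*p[0],.03)[:2]*1000 for p in c],np.float32)))
q=pts(d,mask((Hh>28)&(Hh<50)&(S>60)&(V<140),435,480,235,285),.03); print("cof",len(q),line(q))
m=mask((Hh>28)&(Hh<50)&(S>60)&(V<140),435,480,235,285)
o=cv2.morphologyEx(m,cv2.MORPH_OPEN,cv2.getStructuringElement(2,(11,11)))
qb=pts(d,o,.04); qh=pts(d,m&(1-o),.03);qh=qh[qh[:,0]<370]; print("bowl",qb.mean(0),np.ptp(qb,0),"handle",qh.mean(0),len(qh),qh.min(0))
bl=cv2.GaussianBlur(S.astype(np.float32),(0,0),12)
m=mask((S<42),232,260,218,276); q=pts(d,m,.004); print("spoon",len(q),line(q),q.min(0),q.max(0))
q=pts(d,mask((S>150),318,350,152,178),.015); print("mat",q.mean(0),q.min(0),q.max(0))
print(np.median(cloud(d)[240:260,335:390,2]))
# side check for cup/salt
e=cam("side"); Q=cloud(e); he=cv2.cvtColor(e["frame"],cv2.COLOR_RGB2HSV)
for n,(a,b,c2,d2) in dict(salt=(320,348,262,302),cof=(350,400,285,335),egg=(190,218,150,170),ecup=(194,220,168,194)).items():
    p=Q[c2:d2,a:b].reshape(-1,3); p=p[(p[:,2]>.015)&(p[:,0]>.3)&(p[:,2]<.1)]; print(n,p.min(0).round(3),p.max(0).round(3))
E
```

```text
egg [426.8884526  406.40652251] [41.63811314 44.19074553]
rack ((402.4694519042969, 404.6391296386719), (64.35440826416016, 108.77265167236328), 84.25135803222656)
cof 508 (array([ 389.24521632, -299.16876659]), np.float64(-163.41648228790217), np.float64(86.64616870635008))
bowl [ 401.71750266 -293.02419121] [63.09456918 61.17991757] handle [ 358.92779179 -305.85733799] 49 [ 347.98618501 -312.74703976]
spoon 159 (array([423.98440223, 269.65838822]), np.float64(167.5521941209754), np.float64(149.04033966684773)) [351.58371526 242.55282773] [494.31524759 287.38708077]
mat [641.79001391  33.96488809] [621.26031573   9.46312903] [662.63729356  58.47884847]
-0.00016132770311794165
salt [ 0.36  -0.209  0.015] [ 0.397 -0.171  0.087]
cof [ 0.343 -0.323  0.015] [ 0.478 -0.257  0.055]
egg [0.393 0.35  0.016] [0.457 0.444 0.074]
ecup [0.369 0.31  0.015] [0.453 0.413 0.052]
```

```bash
cat >> h.py <<'E'
def th(s=None):
    s=s or st(); y=R.from_quat(s["tool_rot"]).as_matrix()[:,1]; return np.degrees(np.arctan2(y[1],y[0]))
def go(x,y,z,t):
    s=st(); M=R.from_quat(s["tool_rot"]).as_matrix(); dp=M.T@(np.array([x,y,z])-s["ee_pos"])/.03
    print("dp",dp.round(2),"roll",round((th(s)-t)/8,2),"| now",s["ee_pos"].round(4),round(th(s),2),"F",np.round(s["wrist_force"],1),"w",round(s["width"]*85.4,1),"t",s["time_s"])
E
python3 - <<'E'
from h import *
go(.394,.335,.13,0)
d=cam("top"); S=cv2.cvtColor(d["frame"],cv2.COLOR_RGB2HSV)[...,1].astype(int)
for a in(225,228,231,234,237):
  print(a,S[a,236:260])
for lim in(38,41):
  m=mask(S<lim,234,257,227,276); q=pts(d,m,.004); print(len(q),line(q),q.min(0),q.max(0))
for v in range(222,278,3):
  r=S[v,232:258]; bg=np.median(r); print(v,232+np.argmin(r),r.min(),bg)
E
```

```text
dp [-8.74 -3.46  3.37] roll 8.85 | now [0.1807 0.5193 0.2311] 70.82 F [ 0.4 -0.6 -0.9] w 85.4 t 0.25
225 [54 52 51 51 52 51 50 47 45 41 41 41 42 42 42 44 48 50 49 50 51 51 51 50]
228 [50 48 48 48 48 48 50 48 48 45 42 41 42 41 40 41 43 47 50 53 53 52 50 49]
231 [51 51 50 50 51 50 51 47 43 41 36 30 32 37 40 42 42 45 51 51 51 50 49 50]
234 [51 51 51 53 53 52 51 48 42 39 33 27 32 37 42 42 44 49 51 51 51 52 52 54]
237 [50 50 51 51 52 51 51 51 47 42 42 42 41 41 44 47 52 54 54 55 56 55 57 55]
28 (array([413.32638741, 271.9585318 ]), np.float64(169.42420131566445), np.float64(38.271735343988084)) [394.44301952 267.76536935] [432.0467267  277.95989798]
51 (array([406.4492544 , 273.55642188]), np.float64(168.59925930867462), np.float64(62.868424749632894)) [375.67566465 267.69989938] [437.41448939 280.37114622]
222 252 37 42.0
225 245 41 50.0
228 250 40 48.0
231 247 30 50.0
234 247 27 51.0
237 248 41 51.0
240 246 40 52.0
243 246 31 52.0
246 245 28 52.0
249 244 31 52.0
252 243 34 53.0
255 244 34 53.0
258 242 40 54.0
261 241 40 54.0
264 240 41 54.0
267 241 40 54.0
270 239 41 53.0
273 235 53 53.0
276 257 55 57.5
```

Call:
jog_arm(dp=[[-8.73, -3.45, 2.5], [-8.73, -3.45, 2.5], [-8.73, -3.45, 2.5], [-8.73, -3.45, 2.5], [-8.73, -3.45, 2.5], [-8.73, -3.45, 2.5], [-8.73, -3.45, 2.5], [-8.73, -3.45, 2.5]], roll=[8.85, 8.85, 8.85, 8.85, 8.85, 8.85, 8.85, 8.85], claw=85)

```text
time_s: 1.3
ee_pos: [0.3941, 0.3356, 0.1563]
tool_rot: [0.707, 0.708, -0.0, -0.0]
wrist_force: [-0.1, 0.1, 0.2]
width: 0.998
gripper_force: 0.0
```

Call:
jog_arm(dp=[[0, 0, 1.5], [0, 0, 3.0], [0, 0, 4.0], [0, 0, 4.4], [0, 0, 4.7], [0, 0, 4.7]], roll=[0, 0, 0, 0, 0, 0])

```text
time_s: 2.05
ee_pos: [0.3942, 0.3358, 0.0156]
tool_rot: [0.707, 0.707, 0.0, 0.0]
wrist_force: [-0.1, 0.2, 0.9]
width: 0.996
gripper_force: 0.0
```

Call:
jog_arm(dp=[[0, 0, 0], [0, 0, 0], [0, 0, 0], [0, 0, 0], [0, 0, 0], [0, 0, 0], [0, 0, 0]], roll=[0, 0, 0, 0, 0, 0, 0], claw=30, squeeze=25)

```text
time_s: 2.92
ee_pos: [0.3943, 0.3358, 0.0161]
tool_rot: [0.707, 0.707, 0.001, 0.0]
wrist_force: [-0.9, -0.8, 5.7]
width: 0.555
gripper_force: 24.9
```

Run:
```python
from h import *
d=cam("side"); save(d,"s1"); d=d["frame"][130:280,140:300,::-1]; cv2.imwrite("pics/s1c.png",cv2.resize(d,None,fx=4,fy=4))
go(.426,.137,.02,0)
```

```text
dp [-6.63  1.05 -0.13] roll 0.0 | now [0.3943 0.3358 0.0161] 0.03 F [-1.4 -0.5  5.8] w 47.1 t 2.975
```

View pics/s1c.png

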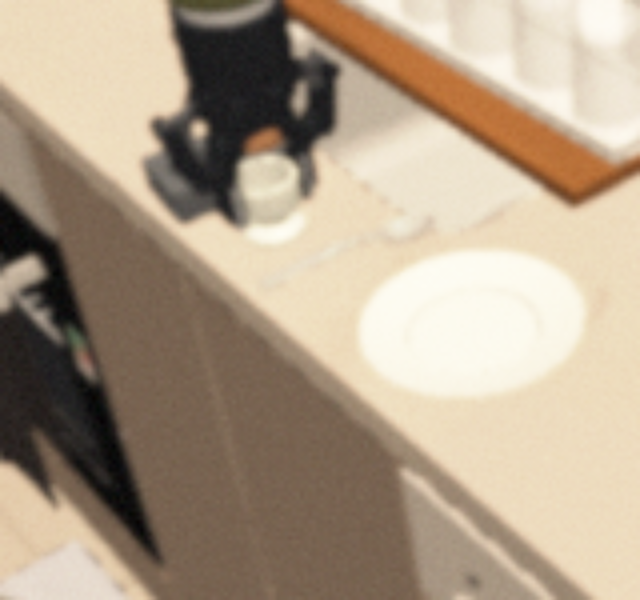

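The cup is held between the fingers at crop (268,190), upright. I carry it to the plate.

Call:
jog_arm(dp=[[0, 0, -0.8], [0, 0, -2], [-1.2, 0.2, -2], [-3, 0.5, -2], [-4.8, 0.8, -2], [-6.2, 1.0, -2], [-6.62, 1.05, -2], [-6.62, 1.05, -1.6]], roll=[0, 0, 0, 0, 0, 0, 0, 0])

```text
time_s: 3.98
ee_pos: [0.4262, 0.137, 0.0635]
tool_rot: [0.707, 0.707, 0.001, 0.001]
wrist_force: [-0.0, 0.0, -1.3]
width: 0.553
gripper_force: 26.1
```

Run:
```python
from h import *
go(.426,.137,.0215,0)
d=cam("top"); P=cloud(d); f=d["frame"]; cv2.imwrite("pics/t2.png",cv2.resize(f[190:290,170:360,::-1],None,fx=4,fy=4,interpolation=2))
for u,v in((249,224.3),(239.5,272),(244.3,248.1)): print(ray(d,u,v,.004)[:2])
```

```text
dp [ 0.   -0.01  1.4 ] roll -0.01 | now [0.4262 0.137  0.0635] -0.05 F [-0.   0.  -1.3] w 47.3 t 3.975
[0.47705867 0.26099099]
[0.34896756 0.28331178]
[0.41295319 0.27205472]
```

View pics/t2.png

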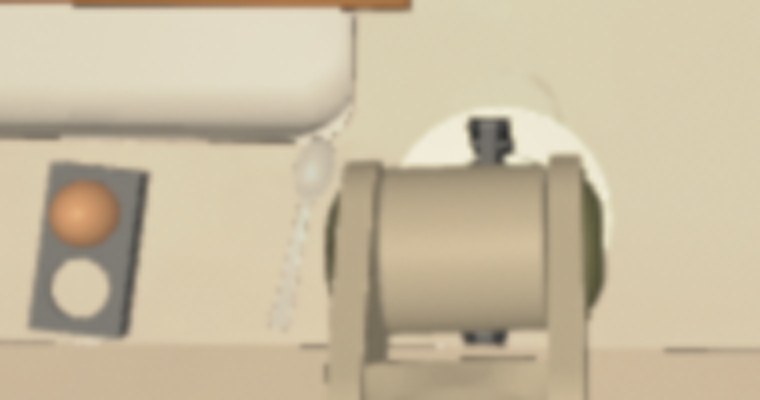

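The spoon's bowl tip is at crop (316,137) and its handle end at (277,330), which agrees with the earlier estimate. I lower the cup.

Call:
jog_arm(dp=[[0, 0, 0.6], [0, 0, 1.1], [0, 0, 1.25], [0, 0, 1.35], [0, 0, 1.37]], roll=[0, 0, 0, 0, 0])

```text
time_s: 4.65
ee_pos: [0.4257, 0.1374, 0.0223]
tool_rot: [0.707, 0.707, 0.0, 0.0]
wrist_force: [0.1, 0.2, -0.0]
width: 0.553
gripper_force: 26.1
```

Call:
jog_arm(dp=[[0, 0, 0.02], [0, 0, 0.04], [0, 0, 0.04]], roll=[0, 0, 0])

```text
time_s: 5.03
ee_pos: [0.4257, 0.137, 0.0212]
tool_rot: [0.707, 0.707, 0.0, 0.0]
wrist_force: [-0.6, 0.3, 0.9]
width: 0.552
gripper_force: 26.2
```

Call:
jog_arm(dp=[[0, 0, 0], [0, 0, 0], [0, 0, -0.5], [0, 0, -1.5], [0, 0, -3]], roll=[0, 0, 0, 0, 0], claw=75)

```text
time_s: 5.65
ee_pos: [0.425, 0.137, 0.1114]
tool_rot: [0.707, 0.707, -0.001, -0.001]
wrist_force: [0.7, -0.9, 0.2]
width: 0.879
gripper_force: 0.0
```

Run:
```python
from h import *
go(.427,.405,.13,0)
```

```text
dp [ 8.93  0.07 -0.62] roll 0.0 | now [0.425  0.137  0.1114] 0.01 F [ 0.7 -0.9  0.2] w 75.1 t 5.65
```

Call:
jog_arm(dp=[[2, 0, -0.6], [4, 0, -0.6], [6, 0, -0.6], [8, 0.05, -0.6], [8.95, 0.07, -0.6], [8.95, 0.07, -0.6]], roll=[0, 0, 0, 0, 0, 0])

```text
time_s: 6.4
ee_pos: [0.4271, 0.407, 0.1285]
tool_rot: [0.706, 0.708, -0.0, -0.0]
wrist_force: [0.8, -0.1, -0.7]
width: 0.876
gripper_force: 0.0
```

Run:
```python
from h import *
go(.427,.4055,.036,0)
d=cam("top"); P=cloud(d); f=d["frame"]; cv2.imwrite("pics/t3.png",cv2.resize(f[190:290,170:360,::-1],None,fx=4,fy=4,interpolation=2))
H=P[...,2]
m=mask((H>.033)&(d["depth"]>0),275,315,225,262); q=pts(d,m,.053); print(len(q),cv2.minEnclosingCircle(q.astype(np.float32)),q.mean(0))
m=mask((H>.01)&(d["depth"]>0),262,330,210,280); q=pts(d,m,.016); print(len(q),cv2.minEnclosingCircle(q.astype(np.float32)))
e=cam("side"); cv2.imwrite("pics/s3.png",cv2.resize(e["frame"][110:240,150:310,::-1],None,fx=4,fy=4,interpolation=2))
```

```text
dp [-0.05 -0.    3.08] roll 0.02 | now [0.4271 0.407  0.1285] 0.16 F [ 0.8 -0.1 -0.7] w 74.8 t 6.4
98 ((425.5830383300781, 137.89935302734375), 23.930252075195312) [424.80351486 137.875271  ]
1153 ((425.7615661621094, 137.3293914794922), 74.18548583984375)
```

View pics/s3.png

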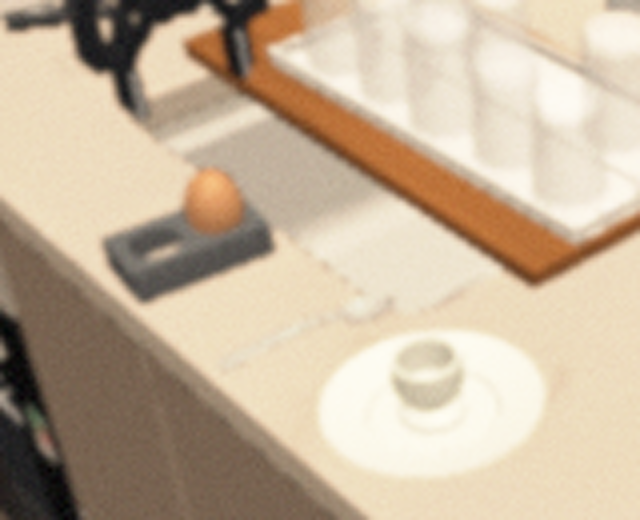

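The egg cup stands upright in mid-plate at crop (428,385), and the egg is upright in the rack at (214,202). I descend on the egg.

Call:
jog_arm(dp=[[-0.04, 0, 0.9], [-0.04, 0, 1.8], [-0.04, 0, 2.5], [-0.04, 0, 2.9], [-0.04, 0, 3.08], [-0.04, 0, 3.08]], roll=[0, 0, 0, 0, 0, 0])

```text
time_s: 7.25
ee_pos: [0.4279, 0.4042, 0.037]
tool_rot: [0.707, 0.707, 0.0, 0.0]
wrist_force: [0.4, -0.2, -0.2]
width: 0.875
gripper_force: 0.0
```

Call:
jog_arm(dp=[[0, 0, 0], [0, 0, 0], [0, 0, 0], [0, 0, 0], [0, 0, 0], [0, 0, 0], [0, 0, 0], [0, 0, 0]], roll=[0, 0, 0, 0, 0, 0, 0, 0], claw=40, squeeze=10)

```text
time_s: 8.25
ee_pos: [0.4278, 0.4045, 0.0372]
tool_rot: [0.707, 0.707, 0.0, 0.0]
wrist_force: [-1.1, -0.9, 5.8]
width: 0.494
gripper_force: 20.1
```

Call:
jog_arm(dp=[[0, 0, -0.3], [0, 0, -0.8], [0, 0, -1.4], [0, 0, -2.0], [0, 0, -2.4], [0, 0, -2.5], [0, 0, -2.5]], roll=[0, 0, 0, 0, 0, 0, 0])

```text
time_s: 9.12
ee_pos: [0.4275, 0.4043, 0.1114]
tool_rot: [0.707, 0.707, -0.0, -0.0]
wrist_force: [-0.8, 0.4, -1.2]
width: 0.493
gripper_force: 20.5
```

Run:
```python
from h import *
go(.4255,.1375,.11,0)
e=cam("side"); cv2.imwrite("pics/s4.png",cv2.resize(e["frame"][110:240,150:310,::-1],None,fx=4,fy=4,interpolation=2))
hsv=cv2.cvtColor(e["frame"],cv2.COLOR_RGB2HSV); m=mask((hsv[...,0]<20)&(hsv[...,1]>85),180,225,125,185)
v,u=np.nonzero(m); print(u.min(),u.max(),v.min(),v.max()); um=(u.min()+u.max())/2
# lowest pixel on vertical plane x=.4278,y=.405: height
r=att(e)@np.array([(um-e["cx"])/e["fx"],(v.max()+.5-e["cy"])/e["fy"],1]); E=np.array(e["eye"])
k=np.hypot(.4278-E[0],.405-E[1])/np.hypot(r[0],r[1]); print("low",E+r*k)
```

```text
dp [-8.89 -0.07  0.05] roll 0.0 | now [0.4275 0.4043 0.1114] 0.02 F [-0.8  0.4 -1.2] w 42.1 t 9.125
192 206 130 148
low [0.42422598 0.40664628 0.08814825]
```

View pics/s4.png

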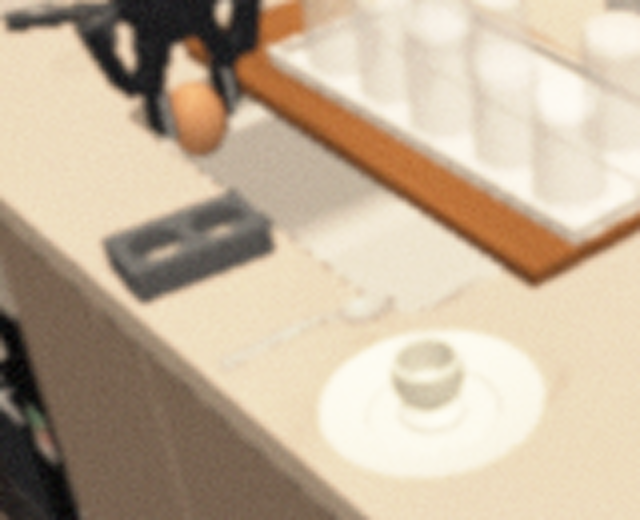

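The egg is held upright between the fingers at crop (198,118). I carry it to above the cup.

Call:
jog_arm(dp=[[-0.6, 0, 0], [-1.8, 0, 0], [-3.2, 0, 0], [-4.6, -0.02, 0], [-6.0, -0.04, 0], [-7.4, -0.06, 0], [-8.4, -0.06, 0], [-8.91, -0.06, 0]], roll=[0, 0, 0, 0, 0, 0, 0, 0])

```text
time_s: 10.18
ee_pos: [0.4254, 0.1353, 0.1115]
tool_rot: [0.708, 0.707, -0.0, -0.0]
wrist_force: [-0.0, 0.5, -0.4]
width: 0.496
gripper_force: 20.5
```

Call:
jog_arm(dp=[[0, 0, 0], [0, 0, 0.4], [0, 0, 0.8], [0, 0, 1.2], [0, 0, 1.45], [0, 0, 1.55], [0, 0, 1.55]], roll=[0, 0, 0, 0, 0, 0, 0])

```text
time_s: 11.05
ee_pos: [0.426, 0.1371, 0.0651]
tool_rot: [0.707, 0.707, -0.0, -0.0]
wrist_force: [-0.5, -0.3, -0.7]
width: 0.489
gripper_force: 20.5
```

Run:
```python
from h import *
go(.4256,.1365,.059,0)
e=cam("side"); cv2.imwrite("pics/s5.png",cv2.resize(e["frame"][150:250,190:320,::-1],None,fx=6,fy=6,interpolation=2))
```

```text
dp [-0.02 -0.01  0.2 ] roll 0.0 | now [0.426  0.1371 0.0651] 0.02 F [-0.5 -0.3 -0.7] w 41.7 t 11.05
```

View pics/s5.png

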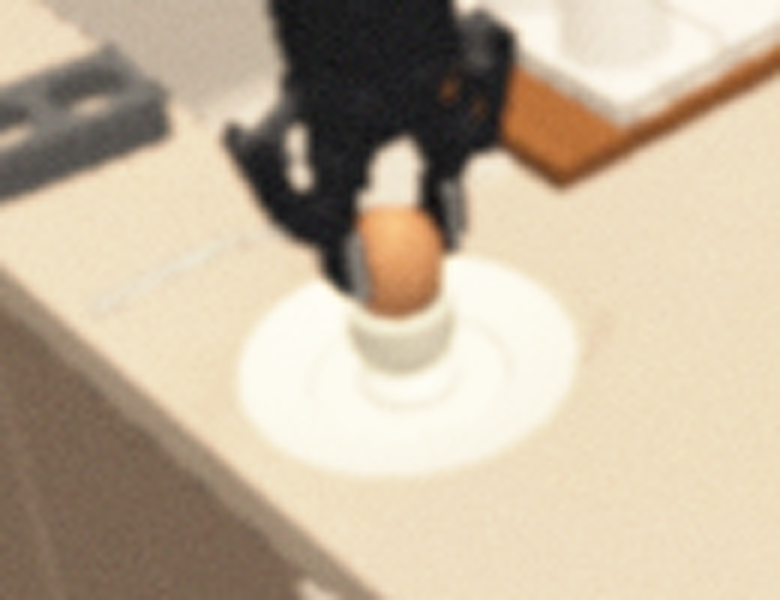

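The egg, at crop (400,262), sits just above the cup rim (402,330) and lines up with it. I lower it in small steps until it touches.

Call:
jog_arm(dp=[[0, 0, 0.05], [0, 0, 0.1], [0, 0, 0.13], [0, 0, 0.13]], roll=[0, 0, 0, 0])

```text
time_s: 11.6
ee_pos: [0.4259, 0.137, 0.0612]
tool_rot: [0.707, 0.707, -0.0, 0.0]
wrist_force: [-0.4, 0.0, -0.2]
width: 0.493
gripper_force: 20.5
```

Call:
jog_arm(dp=[[0, 0, 0.04], [0, 0, 0.04]], roll=[0, 0])

```text
time_s: 11.85
ee_pos: [0.4261, 0.137, 0.0606]
tool_rot: [0.707, 0.707, 0.0, 0.0]
wrist_force: [-2.1, -1.0, 7.5]
width: 0.494
gripper_force: 21.1
```

Call:
jog_arm(dp=[[0, 0, 0.04], [0, 0, 0.04]], roll=[0, 0])

```text
time_s: 12.1
ee_pos: [0.4262, 0.137, 0.06]
tool_rot: [0.707, 0.707, 0.0, 0.001]
wrist_force: [-4.3, -1.9, 17.4]
width: 0.497
gripper_force: 22.0
```

Call:
jog_arm(dp=[[0, 0, -0.06], [0, 0, -0.06]], roll=[0, 0])

```text
time_s: 12.35
ee_pos: [0.426, 0.137, 0.0607]
tool_rot: [0.707, 0.707, 0.0, 0.0]
wrist_force: [-2.0, -0.6, 4.0]
width: 0.492
gripper_force: 20.9
```

Call:
jog_arm(dp=[[0, 0, 0], [0, 0, 0], [0, 0, 0], [0, 0, -0.5], [0, 0, -1.5], [0, 0, -3]], roll=[0, 0, 0, 0, 0, 0], claw=75)

```text
time_s: 13.1
ee_pos: [0.4253, 0.137, 0.1509]
tool_rot: [0.707, 0.707, -0.001, -0.001]
wrist_force: [1.0, -0.2, 0.5]
width: 0.875
gripper_force: 0.0
```

Run:
```python
from h import *
go(.4125,.272,.15,-10.2)
e=cam("side"); cv2.imwrite("pics/s6.png",cv2.resize(e["frame"][140:250,190:320,::-1],None,fx=4,fy=4,interpolation=2))
```

```text
dp [ 4.5  -0.43  0.03] roll 1.28 | now [0.4253 0.137  0.1509] 0.01 F [ 1.  -0.2  0.5] w 74.8 t 13.1
```

View pics/s6.png

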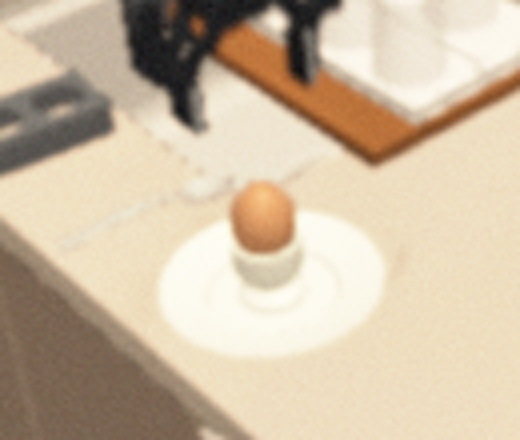

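The egg is seated upright in the cup at crop (263,217). Next comes the spoon, with the tool turned to θ=-100°.

Call:
jog_arm(dp=[[2, -0.2, 0], [4, -0.43, 0], [4.5, -0.43, 0], [4.5, -0.43, 0], [4.5, -0.43, 0], [4.5, -0.43, 0], [4.5, -0.43, 0], [4.5, -0.43, 0]], roll=[1.3, 2.6, 3.9, 5.2, 6.5, 7.8, 9.1, 10.4], claw=40)

```text
time_s: 14.15
ee_pos: [0.4129, 0.2721, 0.1503]
tool_rot: [0.998, 0.062, -0.0, 0.0]
wrist_force: [0.3, 0.4, 0.2]
width: 0.467
gripper_force: 0.0
```

Call:
jog_arm(dp=[[0, 0, 0], [0, 0, 0], [0, 0, 0]], roll=[1.2, 2.15, 2.15])

```text
time_s: 14.52
ee_pos: [0.4129, 0.2721, 0.1504]
tool_rot: [0.996, -0.084, -0.0, 0.0]
wrist_force: [-0.0, -0.0, -0.5]
width: 0.47
gripper_force: 0.0
```

Run:
```python
from h import *
go(.4125,.272,.003,-100.4)
```

```text
dp [-0.01  0.    4.91] roll 0.09 | now [0.4129 0.2721 0.1504] -99.68 F [-0.  -0.  -0.5] w 40.2 t 14.525
```

Call:
jog_arm(dp=[[0, 0, 1.5], [0, 0, 3], [0, 0, 4], [0, 0, 4.6], [0, 0, 4.8], [0, 0, 4.87], [0, 0, 4.87]], roll=[0.08, 0.08, 0.08, 0.08, 0.08, 0.08, 0.08])

```text
time_s: 15.4
ee_pos: [0.4133, 0.2722, 0.0051]
tool_rot: [0.996, -0.09, 0.001, -0.0]
wrist_force: [-0.1, 0.5, -0.4]
width: 0.476
gripper_force: 0.0
```

Call:
jog_arm(dp=[[0, 0, 0], [0, 0, 0], [0, 0, 0], [0, 0, 0], [0, 0, 0]], roll=[0, 0, 0, 0, 0], claw=0, squeeze=25)

```text
time_s: 16.02
ee_pos: [0.4133, 0.2723, 0.0058]
tool_rot: [0.996, -0.09, 0.001, -0.0]
wrist_force: [-3.3, -0.1, 11.7]
width: 0.205
gripper_force: 21.8
```

Call:
jog_arm(dp=[[0, 0, 0], [0, 0, 0]], roll=[0, 0])

```text
time_s: 16.27
ee_pos: [0.4133, 0.2723, 0.0058]
tool_rot: [0.996, -0.09, 0.001, -0.0]
wrist_force: [-2.3, 0.2, 11.5]
width: 0.204
gripper_force: 21.8
```

Call:
jog_arm(dp=[[0, 0, -0.5], [0, 0, -2], [0, 0, -4], [0, 0, -4], [0, 0, -4]], roll=[0, 0, 0, 0, 0])

```text
time_s: 16.9
ee_pos: [0.4126, 0.2719, 0.1244]
tool_rot: [0.996, -0.09, -0.0, 0.0]
wrist_force: [-0.3, 1.2, -0.1]
width: -0.002
gripper_force: 0.0
```

Run:
```python
from h import *
go(.528,.137,.125,0)
e=cam("side"); cv2.imwrite("pics/s7.png",cv2.resize(e["frame"][110:240,150:310,::-1],None,fx=4,fy=4,interpolation=2))
```

```text
dp [ 4.59  3.73 -0.02] roll -12.55 | now [0.4126 0.2719 0.1244] -100.38 F [-0.3  1.2 -0.1] w -0.2 t 16.9
```

View pics/s7.png

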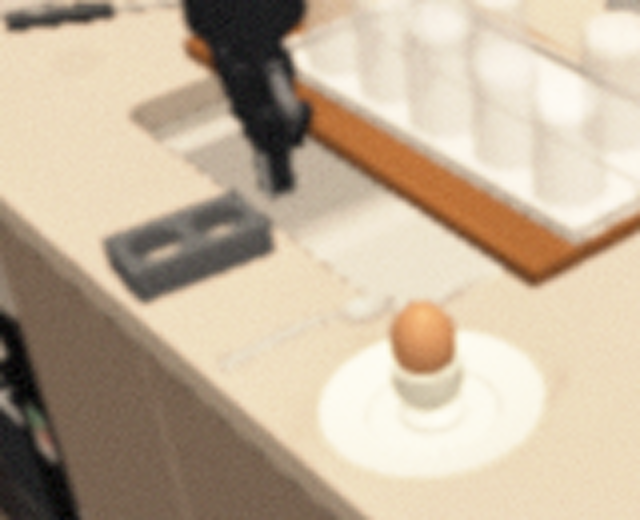

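The fingers came up empty. The spoon still lies in the same place, from crop (225,360) to (375,303). They slid off its low edges, so I retry lower and firmer.

Call:
jog_arm(dp=[[0, 0, 0.5], [0, 0, 2], [0, 0, 3], [0, 0, 3.6], [0, 0, 3.9], [0, 0, 4.05], [0, 0, 4.09], [0, 0, 4.09]], roll=[0, 0, 0, 0, 0, 0, 0, 0], claw=36)

```text
time_s: 17.95
ee_pos: [0.4131, 0.2721, 0.0022]
tool_rot: [0.996, -0.09, 0.0, -0.0]
wrist_force: [-1.2, -0.1, -1.0]
width: 0.421
gripper_force: 0.0
```

Call:
jog_arm(dp=[[0, 0, 0], [0, 0, 0]], roll=[0, 0])

```text
time_s: 18.2
ee_pos: [0.4131, 0.2721, 0.0021]
tool_rot: [0.996, -0.091, 0.0, -0.0]
wrist_force: [0.2, 0.1, 0.3]
width: 0.42
gripper_force: 0.0
```

Call:
jog_arm(dp=[[0, 0, 0.02], [0, 0, 0.02], [0, 0, 0.02], [0, 0, 0.02], [0, 0, 0.02], [0, 0, 0.02]], roll=[0, 0, 0, 0, 0, 0], claw=0, squeeze=40)

```text
time_s: 18.95
ee_pos: [0.4132, 0.2722, 0.0018]
tool_rot: [0.996, -0.091, 0.0, -0.0]
wrist_force: [-0.6, 0.8, 6.5]
width: 0.225
gripper_force: 38.8
```

Call:
jog_arm(dp=[[0, 0, -0.2], [0, 0, -0.5], [0, 0, -0.8], [0, 0, -0.8]], roll=[0, 0, 0, 0])

```text
time_s: 19.45
ee_pos: [0.4134, 0.2722, 0.026]
tool_rot: [0.996, -0.091, 0.001, -0.0]
wrist_force: [0.3, 0.4, -0.5]
width: 0.224
gripper_force: 39.0
```

Call:
jog_arm(dp=[[0, 0, -1], [0, 0, -2.5], [0.3, 0.3, -3.1], [1.2, 1, -3.1], [2.2, 1.8, -3.1], [3.2, 2.6, -3.1], [4.2, 3.4, -3.1], [4.59, 3.73, -3.1]], roll=[0, 0, -1.0, -2.3, -3.6, -4.9, -6.2, -7.5])

```text
time_s: 20.45
ee_pos: [0.5293, 0.1355, 0.1179]
tool_rot: [0.907, 0.421, -0.0, 0.0]
wrist_force: [-0.3, 0.1, 0.5]
width: 0.225
gripper_force: 39.1
```

Call:
jog_arm(dp=[[0, 0, 0], [0, 0, 0], [0, 0, 0], [0, 0, 0], [0, 0, 0]], roll=[-1.3, -2.6, -3.9, -5.05, -5.05])

```text
time_s: 21.08
ee_pos: [0.5281, 0.1371, 0.118]
tool_rot: [0.708, 0.707, -0.0, -0.0]
wrist_force: [0.7, 0.1, -0.1]
width: 0.225
gripper_force: 39.1
```

Run:
```python
from h import *
go(.527,.137,.06,0)
d=cam("top"); cv2.imwrite("pics/t8.png",cv2.resize(d["frame"][150:290,170:360,::-1],None,fx=4,fy=4,interpolation=2))
e=cam("side"); cv2.imwrite("pics/s8.png",np.vstack([cv2.resize(e["frame"][130:250,200:360,::-1],None,fx=4,fy=4,interpolation=2)]))
```

```text
dp [-0.   -0.03  1.93] roll -0.01 | now [0.5281 0.1371 0.118 ] -0.07 F [ 0.7  0.1 -0.1] w 19.2 t 21.075
```

View pics/s8.png

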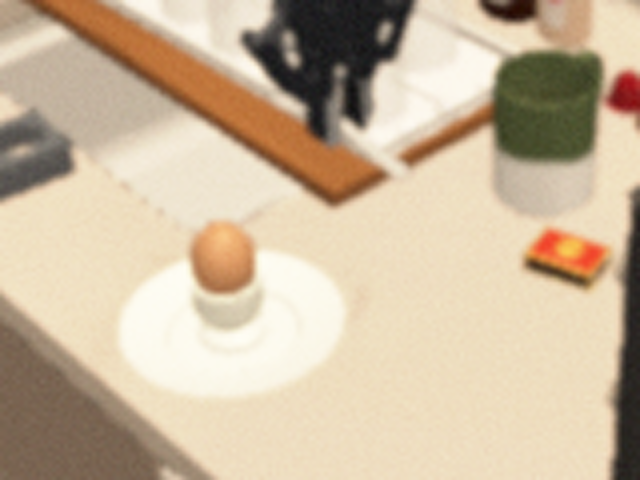

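Call:
jog_arm(dp=[[0, -0.02, 0.8], [0, -0.03, 2], [0, -0.03, 3], [0, -0.03, 3.5], [0, -0.03, 3.7], [0, -0.03, 3.8], [0, -0.03, 3.84], [0, -0.03, 3.84]], roll=[0, 0, 0, 0, 0, 0, 0, 0])

```text
time_s: 22.18
ee_pos: [0.5276, 0.1372, 0.0035]
tool_rot: [0.707, 0.707, 0.0, 0.0]
wrist_force: [0.2, -0.2, -0.3]
width: 0.22
gripper_force: 39.1
```

Call:
jog_arm(dp=[[0, 0, 0.04], [0, 0, 0.04]], roll=[0, 0])

```text
time_s: 22.42
ee_pos: [0.5274, 0.1372, 0.0019]
tool_rot: [0.707, 0.707, 0.0, 0.0]
wrist_force: [0.7, 0.4, -1.2]
width: 0.23
gripper_force: 39.1
```

Call:
jog_arm(dp=[[0, 0, 0], [0, 0, 0], [0, 0, 0], [0, 0, -0.5], [0, 0, -2], [0, 0, -4]], roll=[0, 0, 0, 0, 0, 0], claw=36)

```text
time_s: 23.18
ee_pos: [0.5261, 0.1371, 0.1231]
tool_rot: [0.707, 0.707, -0.001, -0.001]
wrist_force: [1.0, 0.5, 0.3]
width: 0.423
gripper_force: 0.0
```

Run:
```python
from h import *
go(.401,-.293,.15,-73.5)
```

```text
dp [-14.34  -4.18  -0.88] roll 9.19 | now [0.5261 0.1371 0.1231] 0.01 F [1.  0.5 0.3] w 36.1 t 23.175
```

Call:
jog_arm(dp=[[-0.5, -1.5, -0.6], [-1.5, -3, -1.2], [-3, -4.2, -1.2], [-4.5, -4.2, -1.2], [-4.5, -4.2, -1.2]], roll=[0, 1.3, 2.6, 3.9, 5.2], claw=85)

```text
time_s: 23.8
ee_pos: [0.4007, 0.0001, 0.1588]
tool_rot: [0.914, 0.405, 0.0, 0.0]
wrist_force: [0.6, 0.8, -0.5]
width: 0.999
gripper_force: 0.0
```

Run:
```python
from h import *
d=cam("top"); f=d["frame"]; hsv=cv2.cvtColor(f,cv2.COLOR_RGB2HSV); S=hsv[...,1].astype(int);V=hsv[...,2].astype(int);Hh=hsv[...,0]
m=mask((Hh>28)&(Hh<50)&(S>60)&(V<140),435,480,235,285); o=cv2.morphologyEx(m,cv2.MORPH_OPEN,cv2.getStructuringElement(2,(13,13)))
q=pts(d,o,.052); print("bowl",q.mean(0),q.min(0),q.max(0),(q.min(0)+q.max(0))/2)
q=pts(d,m,.045); print(line(q))
e=cam("side"); he=cv2.cvtColor(e["frame"],cv2.COLOR_RGB2HSV)
for n,dd,h in(("t",d,hsv),("s",e,he)):
    P=cloud(dd); k=(h[...,0]>28)&(h[...,0]<50)&(h[...,1]>60)&(P[...,2]>.044)&(P[...,2]<.06)&(P[...,1]<-.22)&(P[...,1]>-.36)&(P[...,0]<.46)&(P[...,0]>.34)&(dd["depth"]>0)
    p=P[k]; print(n,len(p),p.min(0),p.max(0))
    c=cv2.minEnclosingCircle((p[p[:,0]>.372][:,:2]*1000).astype(np.float32)); print(c)
q=[ (u,v) for u,v in ((249,0),)]
cv2.imwrite("pics/t9.png",cv2.resize(f[150:290,230:430,::-1],None,fx=4,fy=4,interpolation=2))
go(.401,-.293,.16,-73.5)
```

```text
bowl [ 402.57834974 -289.64250942] [ 371.03698823 -319.43681923] [ 433.53059575 -258.83962669] [ 402.28379199 -289.13822296]
(array([ 390.79382205, -294.8196964 ]), np.float64(-162.72604124477525), np.float64(86.4286431774875))
t 146 [ 0.34978479 -0.32213721  0.04407818] [ 0.43353794 -0.25849428  0.05703307]
((403.2226867675781, -289.9261779785156), 32.242401123046875)
s 275 [ 0.34592789 -0.32298823  0.04402709] [ 0.43236524 -0.26107124  0.05409376]
((399.84967041015625, -290.362060546875), 32.84575271606445)
dp [-7.33  6.55 -0.05] roll 3.97 | now [0.4008 0.0018 0.1585] -41.75 F [-0.4  0.2  0.9] w 84.8 t 23.9
```

View pics/t9.png

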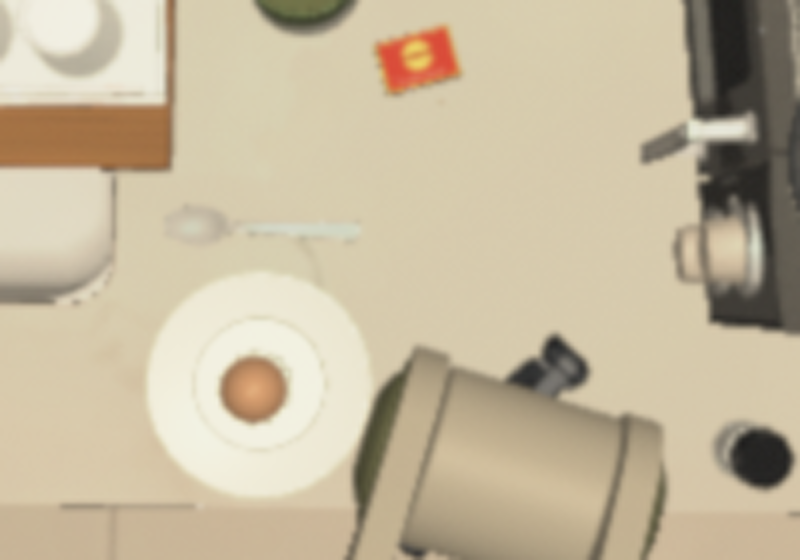

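The spoon lies behind the plate, from crop (164,223) to (361,231), with its handle to the right. I check its tilt, then go to the coffee cup.

Run:
```python
from h import *
d=cam("top"); a=ray(d,271,205.75,.005); b=ray(d,320.3,207.75,.005); print(a,b,(a+b)/2,np.degrees(np.arctan2(a[1]-b[1],a[0]-b[0])))
f=d["frame"]; S=cv2.cvtColor(f,cv2.COLOR_RGB2HSV)[...,1].astype(int)
for u in range(269,325,4):
    r=S[198:216,u]; w=np.clip(np.median(r)-4-r,0,None); print(u,r.min(),(w*np.arange(198,216)).sum()/max(w.sum(),1))
go(.4015,-.290,.16,-75)
```

```text
[0.52800194 0.2027282  0.005     ] [0.52456584 0.06925039 0.005     ] [0.52628389 0.1359893  0.005     ] 88.52536971122356
269 46 0.0
273 41 206.22222222222223
277 27 206.42222222222222
281 40 204.5
285 41 205.6
289 38 206.64285714285714
293 26 206.68571428571428
297 20 206.55102040816325
301 19 206.6271186440678
305 20 206.86363636363637
309 23 206.86259541984734
313 23 207.07194244604315
317 24 207.2289156626506
321 47 0.0
dp [-7.29  6.46 -0.06] roll 4.2 | now [0.4009 0.0022 0.1583] -41.44 F [-0.1  1.3 -0.1] w 85.2 t 23.95
```

Call:
jog_arm(dp=[[-1.3, 1.15, 0], [-2.7, 2.4, 0], [-4.1, 3.65, 0], [-5.5, 4.9, 0], [-6.8, 6.0, 0], [-7.29, 6.46, 0], [-7.29, 6.46, 0]], roll=[0.7, 1.6, 2.6, 3.6, 4.2, 4.2, 4.2])

```text
time_s: 24.82
ee_pos: [0.4012, -0.29, 0.1577]
tool_rot: [0.991, 0.13, -0.0, -0.0]
wrist_force: [0.6, 0.6, -1.0]
width: 0.994
gripper_force: 0.0
```

Run:
```python
from h import *
go(.4015,-.290,.015,-75)
```

```text
dp [0.01 0.01 4.76] roll -0.01 | now [ 0.4012 -0.29    0.1577] -75.04 F [ 0.6  0.6 -1. ] w 84.9 t 24.825
```

Call:
jog_arm(dp=[[0, 0, 1.2], [0, 0, 2.4], [0, 0, 3.3], [0, 0, 4.1], [0, 0, 4.5], [0, 0, 4.75], [0, 0, 4.75]], roll=[0, 0, 0, 0, 0, 0, 0])

```text
time_s: 25.7
ee_pos: [0.4013, -0.2898, 0.0155]
tool_rot: [0.992, 0.129, 0.0, -0.0]
wrist_force: [0.2, 0.0, 0.3]
width: 0.997
gripper_force: 0.0
```

Call:
jog_arm(dp=[[0, 0, 0], [0, 0, 0], [0, 0, 0], [0, 0, 0], [0, 0, 0], [0, 0, 0]], roll=[0, 0, 0, 0, 0, 0], claw=40, squeeze=30)

```text
time_s: 26.45
ee_pos: [0.4015, -0.2905, 0.0163]
tool_rot: [0.992, 0.129, 0.0, 0.001]
wrist_force: [-0.8, 0.3, 6.5]
width: 0.727
gripper_force: 31.3
```

Call:
jog_arm(dp=[[0, 0, -1], [0, 0, -2.8], [0, 0, -4.1], [0.3, -1.1, -4.1], [0.8, -2.9, -4.1], [1.3, -4.8, -4.1], [1.8, -6.7, -4.1], [2.3, -8.5, -4.1]], roll=[0, 0, 0, 0, 0, 0, -1.2, -2.4])

```text
time_s: 27.45
ee_pos: [0.4023, -0.0242, 0.1388]
tool_rot: [0.956, 0.295, 0.0, 0.0]
wrist_force: [0.8, -0.2, -1.6]
width: 0.731
gripper_force: 33.5
```

Call:
jog_arm(dp=[[0, 0, 0], [0, 0, 0], [0, 0, 0], [0, 0, 0], [0, 0, 0], [0, 0, 0], [0, 0, 0]], roll=[-1.3, -2.6, -3.9, -5.2, -6.5, -7.0, -7.0])

```text
time_s: 28.32
ee_pos: [0.4026, -0.0259, 0.1386]
tool_rot: [0.707, 0.707, 0.0, 0.0]
wrist_force: [0.2, 0.3, -1.0]
width: 0.724
gripper_force: 33.5
```

Run:
```python
from h import *
go(.426,.0095,.14,0)
d=cam("top"); e=cam("side")
cv2.imwrite("pics/s10.png",cv2.resize(e["frame"][150:310,230:400,::-1],None,fx=3.7,fy=3.7,interpolation=2))
```

```text
dp [ 1.18  0.78 -0.05] roll -0.0 | now [ 0.4026 -0.0259  0.1386] -0.03 F [ 0.2  0.3 -1. ] w 61.8 t 28.325
```

View pics/s10.png

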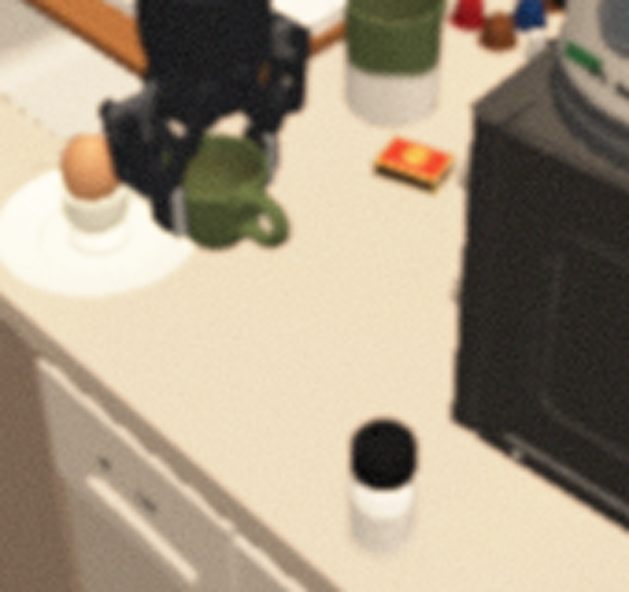

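The coffee cup is held upright at crop (230,190), with its handle at (268,220) pointing right. I measure the handle direction from the side depth.

Run:
```python
from h import *
e=cam("side"); P=cloud(e); h=cv2.cvtColor(e["frame"],cv2.COLOR_RGB2HSV)
k=(h[...,0]>28)&(h[...,0]<50)&(h[...,1]>60)&(P[...,2]>.09)&(P[...,2]<.19)&(P[...,1]<.03)&(P[...,1]>-.12)&(P[...,0]<.47)&(P[...,0]>.33)
p=P[k]; print(len(p),p.min(0),p.max(0))
H=p[p[:,1]<-.068]; print("handle",len(H),np.median(H,0),H.mean(0),H[:,0].min(),H[:,0].max())
r=p[p[:,2]>p[:,2].max()-.008]; print("rim",r.min(0),r.max(0),cv2.minEnclosingCircle((r[:,:2]*1000).astype(np.float32)))
print("z",p[:,2].min())
```

```text
576 [ 0.37316424 -0.08599569  0.13138059] [0.43463401 0.00358629 0.17677   ]
handle 55 [ 0.40150685 -0.07844885  0.16641691] [ 0.40152826 -0.07769976  0.16366467] 0.3977121033021856 0.4067354400130188
rim [ 0.37316424 -0.08068061  0.16886553] [0.43463401 0.00206631 0.17677   ] ((401.06011962890625, -38.2734489440918), 42.41181564331055)
z 0.13138059359715915
```

Call:
jog_arm(dp=[[0.2, 0.15, 0], [0.7, 0.5, 0], [1.1, 0.78, 0], [1.18, 0.78, 0], [1.18, 0.78, 0]], roll=[0, 0, 0, 0, 0])

```text
time_s: 29.1
ee_pos: [0.4258, 0.0096, 0.1382]
tool_rot: [0.707, 0.707, -0.0, -0.0]
wrist_force: [-0.7, 0.2, -1.6]
width: 0.726
gripper_force: 33.5
```

Call:
jog_arm(dp=[[0, 0, 0.8], [0, 0, 2], [0, 0, 3], [0, 0, 3.6], [0, 0, 3.9], [0, 0, 4.02], [0, 0, 4.05], [0, 0, 4.05]], roll=[0, 0, 0, 0, 0, 0, 0, 0])

```text
time_s: 30.1
ee_pos: [0.4263, 0.0094, 0.0173]
tool_rot: [0.707, 0.707, 0.0, 0.0]
wrist_force: [0.3, 0.7, -1.0]
width: 0.73
gripper_force: 33.5
```

Call:
jog_arm(dp=[[0, 0, 0.03], [0, 0, 0.03]], roll=[0, 0])

```text
time_s: 30.35
ee_pos: [0.4263, 0.0094, 0.0164]
tool_rot: [0.707, 0.707, 0.0, 0.0]
wrist_force: [-0.1, 0.1, 4.3]
width: 0.724
gripper_force: 33.9
```

Call:
jog_arm(dp=[[0, 0, 0], [0, 0, 0], [0, 0, 0], [0, 0, -0.5], [0, 0, -2], [0, 0, -4], [0, 0, -5]], roll=[0, 0, 0, 0, 0, 0, 0], claw=85)

```text
time_s: 31.22
ee_pos: [0.4266, 0.0094, 0.1687]
tool_rot: [0.707, 0.707, 0.001, 0.002]
wrist_force: [0.6, 0.2, -0.8]
width: 0.994
gripper_force: 0.0
```

Run:
```python
from h import *
d=cam("top"); f=d["frame"]; hsv=cv2.cvtColor(f,cv2.COLOR_RGB2HSV)
q=pts(d,mask((hsv[...,2]<70),405,435,250,280),.085); print("cap",len(q),q.mean(0),(q.min(0)+q.max(0))/2,np.ptp(q,0))
e=cam("side"); P=cloud(e); h=cv2.cvtColor(e["frame"],cv2.COLOR_RGB2HSV)
p=P[255:305,315:352].reshape(-1,3); p=p[(p[:,2]>.02)&(p[:,0]>.3)&(p[:,0]<.45)]; t=p[p[:,2]>.08]; print("side top",len(t),t.mean(0),cv2.minEnclosingCircle((t[:,:2]*1000).astype(np.float32)))
b=p[(p[:,2]>.03)&(p[:,2]<.06)]; print("side body",b.min(0),b.max(0))
k=(h[...,0]>28)&(h[...,0]<50)&(h[...,1]>60)&(P[...,2]>.044)&(P[...,2]<.06)&(P[...,1]<.06)&(P[...,1]>-.08)&(P[...,0]<.48)&(P[...,0]>.37)
p=P[k]; print(len(p),p.min(0),p.max(0)); H=p[p[:,1]<-.035]; print("handle",H.min(0),H.max(0)); B=p[p[:,1]>-.02]; print("bowl",cv2.minEnclosingCircle((B[:,:2]*1000).astype(np.float32)))
go(.383,-.186,.17,0)
```

```text
cap 144 [ 383.00697496 -185.90227238] [ 383.05869644 -185.11394566] [30.38008023 33.21186616]
side top 204 [ 0.37898878 -0.1905011   0.08400435] ((380.14697265625, -189.4292449951172), 19.13034439086914)
side body [ 0.35971464 -0.20968938  0.0301276 ] [ 0.39448815 -0.17221084  0.05989213]
159 [ 0.39355142 -0.0468697   0.04405105] [0.45516371 0.04260216 0.05501195]
handle [ 0.42014048 -0.0468697   0.04407443] [ 0.42897547 -0.03546923  0.05252778]
bowl ((424.5743408203125, 11.106406211853027), 33.07795715332031)
dp [-6.51 -1.48 -0.04] roll 0.0 | now [0.4273 0.0093 0.1687] 0.02 F [ 0.5  1.  -0.7] w 85.2 t 31.325
```

Call:
jog_arm(dp=[[-0.5, -0.5, 0], [-1.5, -1.2, 0], [-3, -1.5, 0], [-4.5, -1.5, 0], [-6, -1.5, 0], [-6.55, -1.5, 0], [-6.55, -1.5, 0], [-6.55, -1.5, 0]], roll=[1.3, 2.6, 3.9, 5.2, 6.5, 7.8, 9.1, 10.4], claw=70)

```text
time_s: 32.33
ee_pos: [0.3806, -0.187, 0.1647]
tool_rot: [0.998, 0.056, -0.001, -0.001]
wrist_force: [0.1, -0.0, -0.2]
width: 0.819
gripper_force: 0.0
```

Run:
```python
from h import *
go(.382,-.187,.03,-90)
```

```text
dp [0.05 0.01 4.49] roll 0.8 | now [ 0.3806 -0.187   0.1647] -83.57 F [ 0.1 -0.  -0.2] w 70.0 t 32.325
```

Call:
jog_arm(dp=[[0.03, 0, 0.4], [0.03, 0, 1.4], [0.03, 0, 2.6], [0.03, 0, 3.5], [0.03, 0, 4.2], [0.03, 0, 4.5], [0.03, 0, 4.5]], roll=[0.8, 0.8, 0.8, 0.8, 0.8, 0.8, 0.8])

```text
time_s: 33.2
ee_pos: [0.3817, -0.1867, 0.0304]
tool_rot: [1.0, 0.004, -0.001, -0.001]
wrist_force: [0.5, 0.0, 0.3]
width: 0.82
gripper_force: 0.0
```

Call:
jog_arm(dp=[[0, 0, 0], [0, 0, 0], [0, 0, 0], [0, 0, 0], [0, 0, 0], [0, 0, 0], [0, 0, 0]], roll=[0, 0, 0, 0, 0, 0, 0], claw=25, squeeze=30)

```text
time_s: 34.08
ee_pos: [0.3823, -0.1872, 0.0316]
tool_rot: [1.0, 0.004, 0.001, 0.001]
wrist_force: [0.2, 0.7, 8.0]
width: 0.474
gripper_force: 29.9
```

Run:
```python
from h import *
go(.4985,.010,.03,-90)
```

```text
dp [ 3.92 -6.55  0.05] roll 0.05 | now [ 0.3823 -0.1872  0.0316] -89.59 F [0.2 0.7 8. ] w 40.5 t 34.075
```

Call:
jog_arm(dp=[[0, 0, -1], [0, 0, -2.6], [0, -1, -3], [0, -2.5, -3], [0.2, -4.2, -3], [1, -5.7, -3], [2.2, -6.5, -3], [3.4, -6.55, -3]], roll=[0, 0, 0, 0, 0, 0, 0, 0])

```text
time_s: 35.08
ee_pos: [0.4832, 0.0123, 0.1211]
tool_rot: [1.0, 0.005, -0.0, -0.0]
wrist_force: [0.9, -0.5, -1.0]
width: 0.473
gripper_force: 31.0
```

Call:
jog_arm(dp=[[0.5, 0, 0], [0.5, 0, 0], [0.5, 0, 0]], roll=[0.05, 0.05, 0.05])

```text
time_s: 35.45
ee_pos: [0.4967, 0.0105, 0.1208]
tool_rot: [1.0, 0.0, -0.001, -0.0]
wrist_force: [-0.9, -0.1, -0.5]
width: 0.472
gripper_force: 31.0
```

Run:
```python
from h import *
go(.4985,.010,.0325,-90)
e=cam("side"); P=cloud(e); p=P[(P[...,2]>.16)&(P[...,2]<.185)&(abs(P[...,0]-.495)<.05)&(abs(P[...,1]-.0)<.05)]
cv2.imwrite("pics/s11.png",cv2.resize(e["frame"][120:260,200:370,::-1],None,fx=4,fy=4,interpolation=2))
b=P[(P[...,2]>.092)&(P[...,2]<.11)&(abs(P[...,0]-.495)<.05)&(abs(P[...,1]-.0)<.05)]; print(len(b),b.min(0),b.max(0))
```

```text
dp [0.06 0.02 2.94] roll 0.0 | now [0.4967 0.0105 0.1208] -89.99 F [-0.9 -0.1 -0.5] w 40.3 t 35.45
92 [ 0.47351586 -0.01198849  0.09201217] [0.50823819 0.0217282  0.10992772]
```

View pics/s11.png

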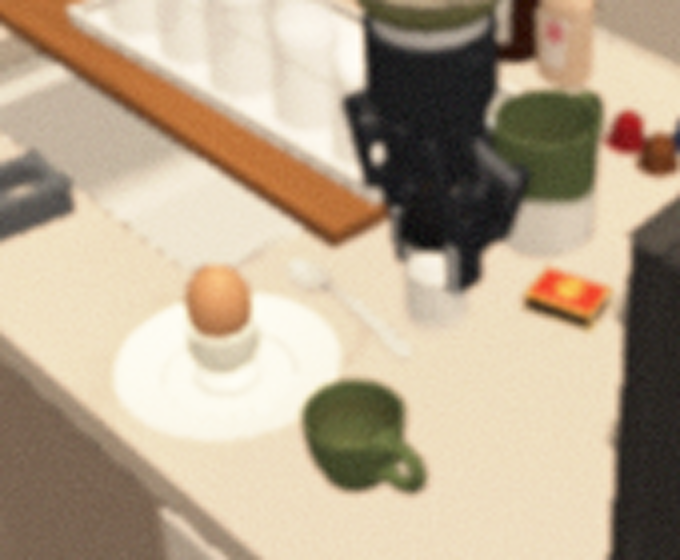

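The salt is held upright at crop (437,285) behind the green cup at (358,435). I lower it.

Call:
jog_arm(dp=[[0.1, 0.02, 0.6], [0.1, 0.02, 1.5], [0.1, 0.02, 2.2], [0.1, 0.02, 2.7], [0.1, 0.02, 2.88], [0.1, 0.02, 2.94], [0.1, 0.02, 2.94]], roll=[0, 0, 0, 0, 0, 0, 0])

```text
time_s: 36.38
ee_pos: [0.5007, 0.0097, 0.0332]
tool_rot: [1.0, 0.0, 0.0, 0.0]
wrist_force: [0.3, -0.2, -1.7]
width: 0.472
gripper_force: 31.0
```

Call:
jog_arm(dp=[[0, 0, 0.04], [0, 0, 0.04]], roll=[0, 0])

```text
time_s: 36.62
ee_pos: [0.5006, 0.0098, 0.0317]
tool_rot: [1.0, 0.0, 0.0, 0.0]
wrist_force: [-0.2, -0.8, -1.1]
width: 0.472
gripper_force: 31.0
```

Call:
jog_arm(dp=[[0, 0, 0.03], [0, 0, 0.03]], roll=[0, 0])

```text
time_s: 36.88
ee_pos: [0.5007, 0.0098, 0.0316]
tool_rot: [1.0, 0.0, 0.0, 0.0]
wrist_force: [-3.4, -0.2, 9.4]
width: 0.474
gripper_force: 31.9
```

Call:
jog_arm(dp=[[0, 0, 0], [0, 0, 0], [0, 0, 0], [0, 0, -1], [0, 0, -3], [-1, 0, -4.5], [-2, 0, -5], [-4, 0, -5]], roll=[0, 0, 0, 0, 0, 0, 0, 0], claw=65)

```text
time_s: 37.88
ee_pos: [0.3808, 0.0094, 0.1816]
tool_rot: [1.0, 0.0, 0.002, 0.001]
wrist_force: [0.2, -0.8, -0.5]
width: 0.761
gripper_force: 0.0
```

Call:
jog_arm(dp=[[0, 1.5, 0], [0, 3, 0], [0, 5, 0], [0, 7, 0], [0, 7, 0]], roll=[0, 0, 0, 0, 0])

```text
time_s: 38.5
ee_pos: [0.3805, -0.2037, 0.1804]
tool_rot: [1.0, -0.002, 0.0, 0.0]
wrist_force: [0.2, 0.2, -0.2]
width: 0.764
gripper_force: 0.0
```

Run:
```python
from h import *
d=cam("top"); f=d["frame"]; hsv=cv2.cvtColor(f,cv2.COLOR_RGB2HSV); S=hsv[...,1].astype(int);V=hsv[...,2].astype(int);Hh=hsv[...,0]
cv2.imwrite("pics/t12.png",cv2.resize(f[150:290,230:430,::-1],None,fx=4,fy=4,interpolation=2))
q=pts(d,mask(V<70,325,370,195,235),.085); print("cap",len(q),(q.min(0)+q.max(0))/2,np.ptp(q,0))
m=mask((Hh>28)&(Hh<50)&(S>60)&(V<140),315,375,222,270); o=cv2.morphologyEx(m,cv2.MORPH_OPEN,cv2.getStructuringElement(2,(13,13)))
q=pts(d,o,.052); print("bowl",(q.min(0)+q.max(0))/2,np.ptp(q,0)); print("all",line(pts(d,m,.045)))
e=cam("side"); P=cloud(e)
b=P[(P[...,2]>.02)&(P[...,2]<.09)&(abs(P[...,0]-.495)<.035)&(abs(P[...,1]-.01)<.035)]; print("salt side",len(b),b.min(0),b.max(0))
go(.4,-.2,.2,-90)
```

```text
cap 133 [499.58053698   8.41815899] [30.65744916 30.70178496]
bowl [425.73366936   8.52298121] [59.75865061 62.79119334]
all (array([426.86002323,  -3.41716429]), np.float64(94.46873889888835), np.float64(87.23751806527436))
salt side 330 [ 0.47888303 -0.01405202  0.02002104] [0.5125664  0.02636383 0.08761467]
dp [ 0.66 -0.01 -0.66] roll -0.01 | now [ 0.3803 -0.2003  0.1803] -90.07 F [0.1 0.9 0.1] w 65.2 t 38.6
```

View pics/t12.png

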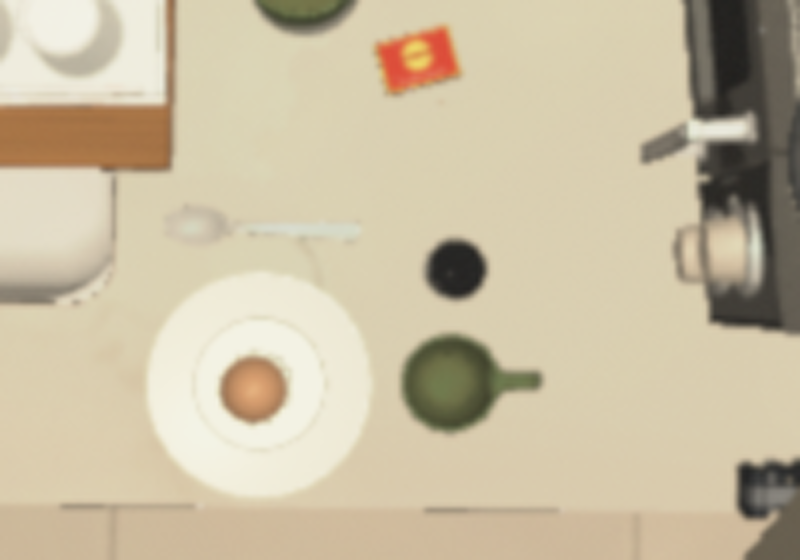

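The layout is as asked. The egg in its cup is on the plate at crop (254,388), the spoon lies behind it (164→361, 227), and the cup is at (450,382) with its handle right. The salt is directly behind the cup at (456,268), and the measured gaps are about 2 cm. I hand it in.

```bash
python3 -c "
from cell import env
print(env.job_done())"
```

```text
the job is handed in; nothing more can be done
None
```

The breakfast is laid as asked and handed in after about 39 s of robot time. By the camera, the gaps are about 2 cm, the spoon is about 1.5° off straight across, and the cup handle is within a few degrees of straight right.

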